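# Hook the solder tote out of the bench rack

### The arm

A 6-joint arm with a two-finger parallel gripper is mounted at the origin on the work surface. World frame = base frame: x ahead of the robot, y to its left, z up, the work surface at z = 0. Lengths are in m, angles in rad, forces in N, time in s.
With the tool pointing down it reaches from about 0.35 to 0.85 m from the base axis. Payload 8.1 kg.
Tool frame: the origin (TCP) lies at the very end of the fingers, on their centre line; the grasp point (between the pads) lies 19 mm behind it; z points along the fingers, x is the direction in which the jaws open and shut, and the axes are right-handed (so a half turn about z gives the same grasp; the last joint's range is limited). The gripper opens to 93 mm and grips with 3 to 60 N. Pads are 15 mm wide; open, the fingers measure 128 mm over their backs; the gripper's body (75 mm by 188 mm) begins 65 mm behind the grasp point.
Start: joints at [1.115, 0.13, 1.488, -0, 1.523, -0.085], TCP at [0.217, 0.559, 0.219] pointing down, gripper open.
Joint ranges: [-2.96, 2.96], [-0.89, 2.26], [0.02, 2.5], [-1.34, 4.48], [0, 2.73], [-2.66, 2.66]. Speed limits (rad/s): [2.39, 2.39, 2.79, 3.14, 3.14, 3.14].

### API

Orientations are given as a rotation vector (axis times angle).
In Python, from plant import robot gives the robot as it stands. The module is installed in compiled form; this text tells all that it offers.
- The arm moves only by the tool jog_arm, never from a script. Its argument "commands" is one flat list of numbers, 5 for each row, row after row: the gripper's target within -1 to 1 (shut at 1, half-way at 0, fully open at -1), then the shift along the tool's x, y, z in m, then the turn about the tool's z in degrees. A call has 1 to 20 rows; each row shifts and turns the commanded pose from where the row before left it, along the tool's axes as they then stand; what a row does not reach is not made up. A row lasts 1/12 s, in which the tool goes at most 41.7 mm and 7.16 degrees, less where a joint would pass 70% of its speed; a pose out of reach is approached as far as the arm can. A call is refused whole if a number of a shift passes 0.0417 or a number of a turn 7.16, either way. A call with a gripper value outside its range is refused whole. The fingers move at their own pace and stop on an object; "grip_force" is the grip in N (left out, the last holds). Time passes only in rows, so rows that do not move let the fingers close. It gives the time, the measured TCP pose, the force and the opening at its end, in the units of the state.
- robot.read_state(): the state, without advancing time (a new reading comes with each control period).
- robot.read_camera(name): name is "scene" or "side" or "wrist"; returns a dict with "img" (480x640x3 uint8, blue, green, red), "vfov" (degrees; the focal length in pixels is half the picture's height over the tangent of half this angle, whatever the lens; pixels are square), "cx", "cy" (the principal point, pixels), "k1" (the pictures are not rectified: a ray, as slopes to the right and down, at radius r is drawn at 1 + k1 r^2 times it, then the intrinsics apply), "extrinsics" (4x4, takes a point from world to camera coordinates). Camera axes: x right, y down, z forward; pixel columns grow to the right and rows downward; lengths in m; the calibration is good to about 2 mm. A picture is of the moment at which its call begins. There is no depth.
- robot.close_job(): hands the job in, once; it reports no verdict.
Trained networks look in a picture, given as the dict that the camera call returned (one of the last four; its "shot" number tells which), for a name from the list of things; names that differ only in an ending like _2 or _b are one class to them, and where a whole thing is asked for, a point or a joint stands for the part that bears it (a point fixed in the world has none). Each returns a list of dicts, best first, with "score" (0 to 1); they miss things now and then, are a little off and sometimes report something else, mostly with a low value. They report only what shows in the picture. A call takes as long as a camera call.
- robot.recognise(thing, picture): "box" ([centre column, centre row, width, height] as shares, 0 to 1, of the picture: columns of its width, rows of its height, round what is visible of it).
- robot.pinpoint(thing, picture): "position" ([row, column] as shares, 0 to 1, of the picture: columns of its width, rows of its height: a listed point, or the origin of a listed thing).
The state is a dict: "t": time; "q": joint angles; "dq": joint speeds; "joint_torque": joint torques, N m; "tool_pos": TCP position; "orientation": TCP orientation; "force": force on the tool from outside, world axes, zero at the start; "wrist_torque": the same for the moment, N m; "opening": finger opening in m.
Only numpy, scipy, OpenCV 4.12 (cv2) and the standard library are available. Lean on these libraries where they do the work, as an engineer would, in place of code of your own. Each camera call takes 0.05 s, during which the arm holds its last target.

### The job

Take the wooden-handled pull hook from the bench, reach in under the wire top of the rack, drop the hook's blade behind the front lip of the taller open tote (the one with the two solder spools) and drag it forward until its front lip stands about 40 mm or more out in front of the rack. Pull it with the hook only, not with the gripper; keep the tote flat and leave the low tray where it stands. Then unhook and set the hook down on the bench, standing on its handle as it was, clear of the tote.

Things in the scene. Friction and masses are not known exactly. Their poses are not given: they have to be found in the camera images.
- hook_grip (a point): Centre of the loose hook's wooden handle (90 x 30 x 50 mm tall, standing on the bench; grip across y from above). x along the shank to the blade (roughly world +y at the start), z up. 8 mm rod, axis 13 mm above this point. Upright steel blade centred 140 mm ahead: 6 mm thick (x), 26 wide (y), from 17 mm above this point to 25 mm below (handle's underside), 30 mm of it below the rod. 0.25 kg.
- tote_lip (a point): Top of the front wall of the taller grey tote, mid-width, outer face; x to its back, y along the lip, z up. Loose, open, 150 deep (x) x 100 x 62 mm tall; wall spans x 0 to 4 mm, a rim 0 to -7 mm. Empty behind the wall to x = 85 mm, then two solder spools. 0.3 to 0.65 kg. On the bench in one of the rack's three bays, lip 25 to 45 mm inside its front.
- rack: Low dark steel rack fixed on the bench; origin on the bench, middle of its front edge; x into the rack, y along the front. 220 deep, 432 wide, open front and floor; underside of the wire top 149 mm up. 12 mm posts at y = -210, -70, 70, 210 mm part three bays, which hold the taller tote, the low tray and a fixed power supply (150 x 105 x 120 mm) in any order.
- tray: Low grey plastic tray, a bystander in another bay: loose, open-topped, 150 mm deep (x), 100 mm wide, 34 mm tall, terminal blocks in it; origin at the centre of its underside, x from front to back.

How it is judged:
By the outcome, as a careful person would: the job done as asked, in the order asked, and still so for the second after the job is handed in, with the robot touching nothing.
It also fails if it takes over 54 s, if anything falls off the work surface, if the arm or the gripper's body presses on something with over 40 N, if the wrist force passes 120 N, or if a joint passes its speed limit or range.

## Working session

There is one attempt and no reset: what is moved stays moved. The work goes in short steps, Python scripts to look and compute and a tool call to move; the robot and the scene stay as the last step left them, time stands still between calls to the robot, and variables do not carry over. Pictures are saved under pics/ and viewed, and the job is handed in when it is done.

Besides the shell and the picture viewer there is one more tool, called in YAML: its name, and indented under it one key for each argument. jog_arm: Moves the arm, as the interface text tells. Its arguments: {"type":"object","properties":{"commands":{"type":"array"},"grip_force":{"type":"number"}},"required":["commands"]}

```bash
mkdir -p pics
cat > h.py <<'E'
import numpy as np,cv2
from plant import robot
from scipy.spatial.transform import Rotation as R
def ray(p,u,v):
    f=240/np.tan(np.radians(p["vfov"])/2)
    K=np.array([[f,0,p["cx"]],[0,f,p["cy"]],[0,0,1.]])
    n=cv2.undistortPoints(np.array([[[u,v]]],float),K,np.array([p["k1"],0,0,0,0.]))[0,0]
    E=np.array(p["extrinsics"]);d=E[:3,:3].T@np.array([n[0],n[1],1]);c=-E[:3,:3].T@E[:3,3]
    return c,d/np.linalg.norm(d)
def atz(p,u,v,z):
    c,d=ray(p,u,v);return c+d*(z-c[2])/d[2]
def proj(p,X):
    f=240/np.tan(np.radians(p["vfov"])/2);E=np.array(p["extrinsics"])
    c=E[:3,:3]@np.array(X)+E[:3,3];n=c[:2]/c[2];n=n*(1+p["k1"]*(n@n));return n*f+[p["cx"],p["cy"]]
def tri(rs):
    A=np.zeros((3,3));b=np.zeros(3)
    for c,d in rs:
        P=np.eye(3)-np.outer(d,d);A+=P;b+=P@c
    X=np.linalg.solve(A,b);return X,[np.linalg.norm((np.eye(3)-np.outer(d,d))@(X-c)) for c,d in rs]
E
python3 - <<'E'
from h import *
s=robot.read_state();print(s)
for n in["scene","side","wrist"]:
    p=robot.read_camera(n);cv2.imwrite(f"pics/{n}0.png",p["img"])
    import pickle;pickle.dump(p,open(f"{n}0.pkl","wb"))
    print(n,p["vfov"],p["cx"],p["cy"],p["k1"],np.round(ray(p,320,240),3).tolist())
    for t in["hook_grip","tote_lip","rack","tray"]:
        print(t,[(round(r["score"],2),np.round([r["position"][1]*640,r["position"][0]*480],1).tolist()) for r in robot.pinpoint(t,p)[:3]],
         [(round(r["score"],2),np.round(np.array(r["box"])*[640,480,640,480]).tolist()) for r in robot.recognise(t,p)[:2]])
E
```

```text
{'t': 0.0, 'q': array([ 1.11461299e+00,  1.31160889e-01,  1.48924403e+00, -3.06305554e-05,
        1.52298570e+00, -8.54079187e-02]), 'dq': array([-0.00137854,  0.00061642,  0.00046848, -0.00075647, -0.00016424,
        0.0006176 ]), 'joint_torque': array([-1.39107860e-04, -5.59846795e+01, -4.91747618e+01,  7.68121378e-02,
        3.56419827e-02, -1.85162667e-04]), 'tool_pos': array([0.21715341, 0.55873302, 0.21760696]), 'orientation': array([ 2.59209531e+00,  1.77339044e+00, -2.43410574e-03]), 'force': array([ 0.35074101, -0.08929155, -0.20726563]), 'wrist_torque': array([-0.02972963,  0.03430326, -0.00614199]), 'opening': 0.09284986042447883}
scene 49.34799745349925 326.000528923658 230.11320353421644 -0.03897514839622007 [[0.916, -0.454, 0.512], [-0.427, 0.617, -0.661]]
hook_grip [(0.75, [147.0, 278.7])] [(0.59, [177.0, 268.0, 139.0, 82.0])]
tote_lip [(0.7, [375.8, 224.9])] [(0.78, [425.0, 271.0, 140.0, 109.0])]
rack [(0.8, [352.4, 249.7]), (0.73, [149.8, 281.6])] [(0.75, [413.0, 273.0, 325.0, 353.0])]
tray [(0.94, [378.7, 347.8])] [(0.63, [375.0, 348.0, 155.0, 137.0]), (0.37, [410.0, 270.0, 324.0, 354.0])]
side 45.81079588294817 309.3612506384094 242.59813753650062 -0.1048728396403641 [[0.388, -0.551, 0.633], [0.305, 0.652, -0.694]]
hook_grip [(0.76, [248.4, 395.6]), (0.19, [326.4, 214.0])] [(0.97, [252.0, 369.0, 32.0, 140.0])]
tote_lip [(0.87, [328.2, 211.9])] [(0.64, [370.0, 216.0, 117.0, 95.0])]
rack [] []
tray [(0.81, [413.5, 282.6])] [(0.96, [417.0, 278.0, 129.0, 92.0])]
wrist 60.023509508594856 325.3795609529296 240.79084424091562 -0.09554714693425173 [[0.144, 0.588, 0.386], [0.257, -0.114, -0.96]]
hook_grip [] []
tote_lip [] []
rack [] []
tray [] []
```

View pics/scene0.png

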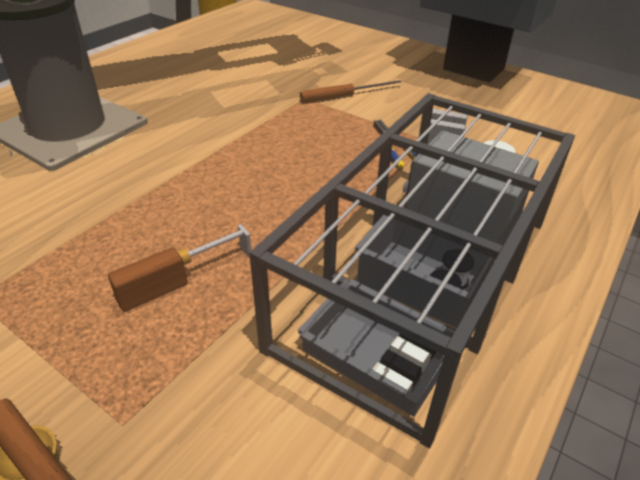

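View pics/side0.png

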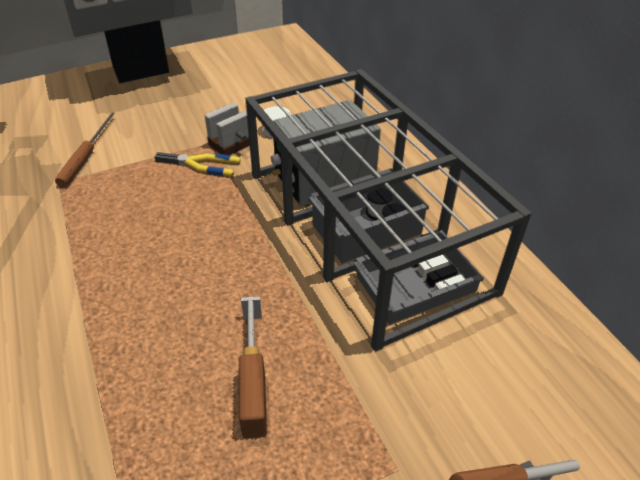

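View pics/wrist0.png

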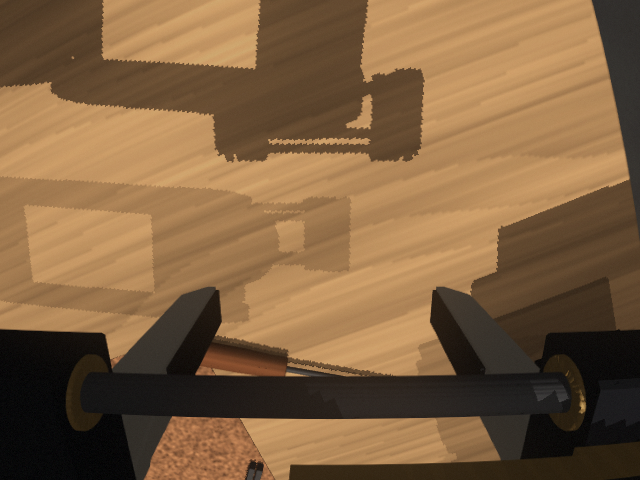

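```bash
cat > m.py <<'E'
from h import *
import pickle
a=pickle.load(open("scene0.pkl","rb"));b=pickle.load(open("side0.pkl","rb"))
for n,u,v in[("hook",(147,278.7),(248.4,395.6)),("lip",(375.8,224.9),(328.2,211.9)),("tray",(378.7,347.8),(413.5,282.6))]:
    print(n,tri([ray(a,*u),ray(b,*v)]))
print("rack",atz(a,352.4,249.7,0))
E
python3 m.py
```

```text
hook (array([ 0.46346727, -0.19153236,  0.02341679]), [np.float64(0.0013168106967708585), np.float64(0.0013168106967708583)])
lip (array([0.67230314, 0.02751706, 0.07016317]), [np.float64(0.00023130274134431237), np.float64(0.00023130274134435994)])
tray (array([ 7.55977906e-01, -9.54865064e-02, -1.13456529e-05]), [np.float64(0.001323106816282715), np.float64(0.001323106816282721)])
rack [0.63530351 0.0345661  0.        ]
```

Run:
```python
from h import *
import pickle
a=pickle.load(open("scene0.pkl","rb"));b=pickle.load(open("side0.pkl","rb"))
for im,n,x0,y0,w,h,s in[(a,"s_hook",90,210,180,120,4),(a,"s_rack",240,90,340,360,1.65),(b,"d_rack",240,60,290,290,2),(b,"d_hook",210,280,100,170,3.5),(a,"s_tote",320,180,180,130,4),(b,"d_tote",290,150,160,130,4)]:
    c=im["img"][y0:y0+h,x0:x0+w];c=cv2.resize(c,None,fx=s,fy=s,interpolation=cv2.INTER_CUBIC)
    c=np.clip(c.astype(float)*1.6,0,255).astype(np.uint8)
    for k in range(0,w,20):cv2.putText(c,str(x0+k),(int(k*s),10),0,.35,(0,255,255),1);cv2.line(c,(int(k*s),12),(int(k*s),17),(0,255,255),1)
    for k in range(20,h,20):cv2.putText(c,str(y0+k),(0,int(k*s)+4),0,.35,(0,255,255),1);cv2.line(c,(24,int(k*s)),(29,int(k*s)),(0,255,255),1)
    cv2.imwrite(f"pics/{n}.png",c)
```

```text
(no output)
```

View pics/s_hook.png

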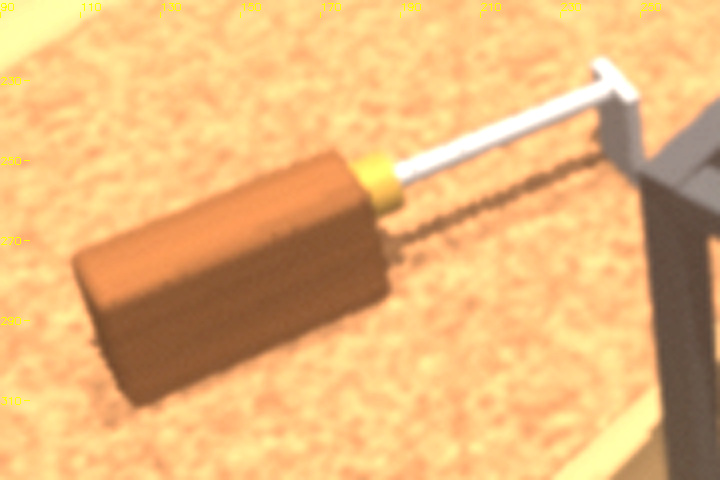

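View pics/d_hook.png

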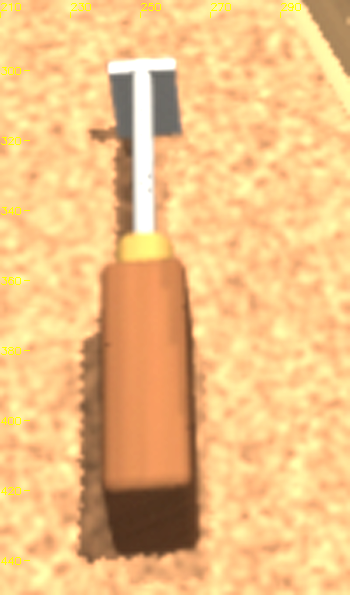

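View pics/s_rack.png

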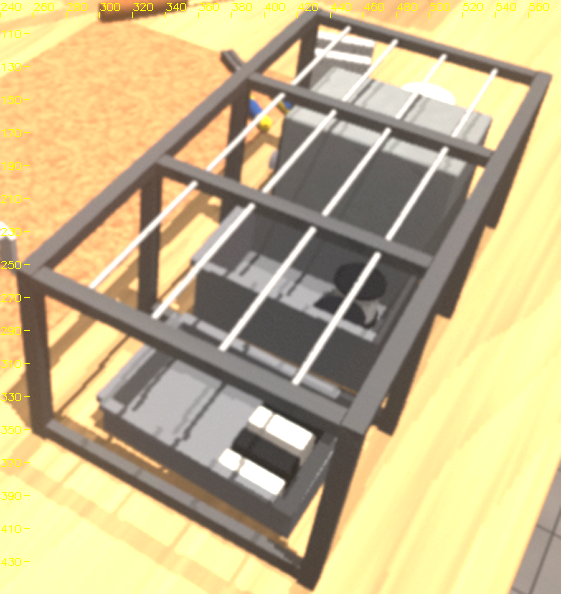

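View pics/d_rack.png

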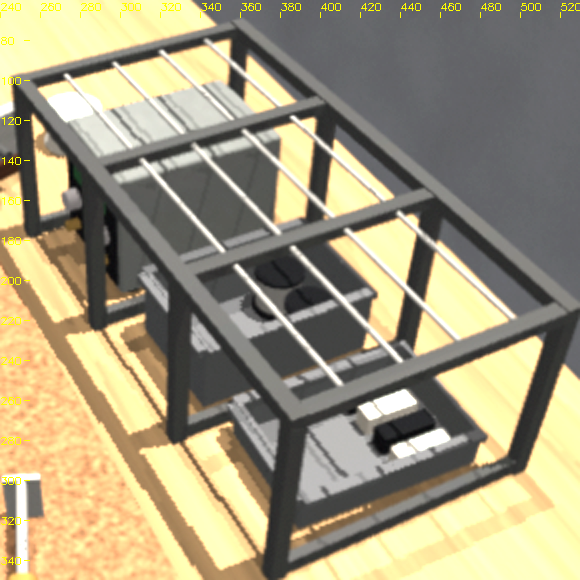

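View pics/s_tote.png

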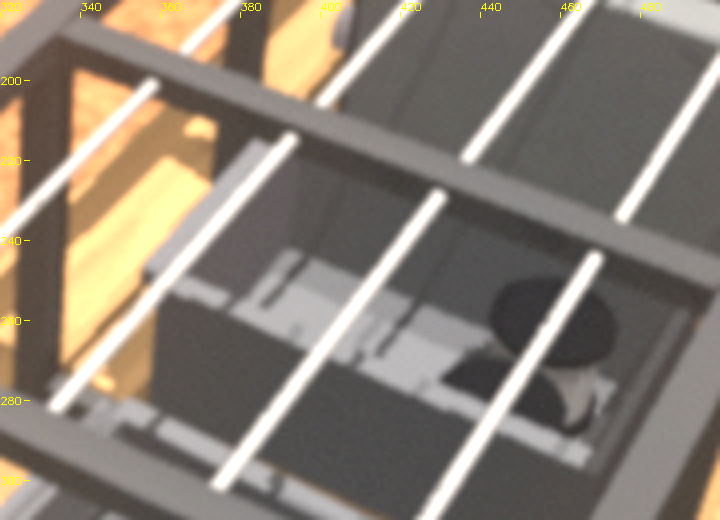

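View pics/d_tote.png

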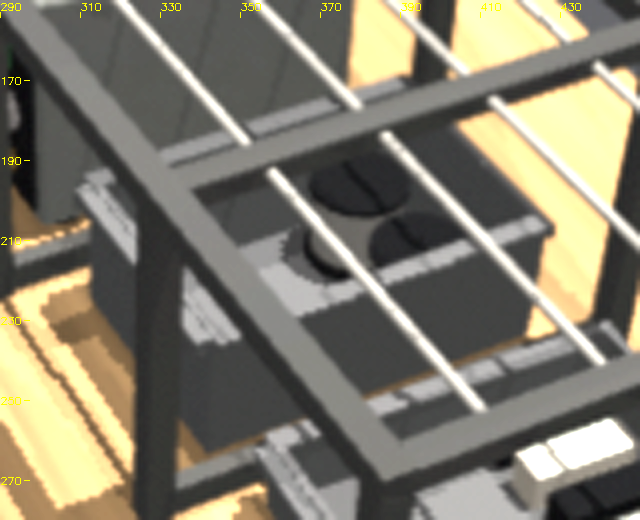

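```bash
cat > fit.py <<'E'
from h import *
import pickle
from scipy.optimize import least_squares
a=pickle.load(open("scene0.pkl","rb"));b=pickle.load(open("side0.pkl","rb"))
H=.161
obs=[(b,(0,-.216,0),(375,349)),(b,(0,-.076,0),(327,280)),(b,(0,.064,0),(288,224)),(b,(0,.204,0),(254.5,178.5)),
(b,(0,-.216,H),(384,271.5)),(b,(0,.216,H),(247.5,102.5)),(b,(.22,-.216,H),(528.5,215)),
(a,(0,-.216,0),(261,351)),(a,(.22,-.216,0),(430,447)),(a,(0,-.216,H),(252,253.5))]
def T(q,X):
    c,s=np.cos(q[2]),np.sin(q[2]);return np.array([q[0]+c*X[0]-s*X[1],q[1]+s*X[0]+c*X[1],X[2]])
f=lambda q:np.concatenate([proj(p,T(q,X))-u for p,X,u in obs])
r=least_squares(f,[.635,.035,0],loss="soft_l1");print("rack",r.x);print(np.round(f(r.x).reshape(-1,2),1).tolist())
# tote: front rim corners
for n,u,v in[("R",(354,249),(343,238)),("L",(382,216),(310,196))]:
    print(n,tri([ray(a,*u),ray(b,*v)]),atz(a,*u,.062),atz(b,*v,.062))
print("tote bottom FR",atz(b,341,263,0), "backright top",atz(b,427,206,.062),atz(a,467,296,.062))
# hook
for n,u,v in[("bladetop-x-",(239,225.5),(241.5,298)),("bladetop+x",(249,234.5),(260.5,298)),("handle near R top",(116,287),(264,420))]:
    print(n,tri([ray(a,*u),ray(b,*v)]))
for n,c in[("nearL",(239.5,420)),("nearR",(264,420)),("farL",(239.5,354.5)),("farR",(262.5,354.5)) ]: print(n,atz(b,*c,.05))
for n,c in[("nearR",(115,287)),("farR",(182.5,262)),("nearL",(109.5,275)),("farL",(173,248))]: print(n,atz(a,*c,.05))
E
python3 fit.py
```

```text
rack [0.63569437 0.03557959 0.03834591]
[[-0.6, 1.4], [-0.5, 0.9], [-0.5, 0.3], [1.0, -0.7], [1.0, -3.3], [-1.5, -6.4], [2.7, -3.1], [-0.3, -0.3], [0.5, 1.1], [-0.8, -2.6]]
R (array([ 0.67120259, -0.02465524,  0.06322994]), [np.float64(0.0008408397981760205), np.float64(0.0008408397981760208)]) [ 0.67023821 -0.02230895  0.062     ] [ 0.67150486 -0.0246642   0.062     ]
L (array([0.66264163, 0.06815284, 0.06384053]), [np.float64(0.00820045630040829), np.float64(0.008200456300408226)]) [0.66488544 0.05782438 0.062     ] [0.66667288 0.08244654 0.062     ]
tote bottom FR [ 0.67472409 -0.01613821  0.        ] backright top [ 0.82201632 -0.01396302  0.062     ] [ 0.82144465 -0.0124159   0.062     ]
bladetop-x- (array([ 0.5031855, -0.0569418,  0.0425074]), [np.float64(0.0009572446071959301), np.float64(0.0009572446071958731)])
bladetop+x (array([ 0.52727031, -0.06452169,  0.04153785]), [np.float64(0.0007146846519556841), np.float64(0.0007146846519556334)])
handle near R top (array([ 0.46624814, -0.23833263,  0.0456734 ]), [np.float64(0.0015069312032977098), np.float64(0.0015069312032977204)])
nearL [ 0.44037783 -0.23124061  0.05      ]
nearR [ 0.46565944 -0.2423277   0.05      ]
farL [ 0.46963508 -0.14711655  0.05      ]
farR [ 0.4955623  -0.15859133  0.05      ]
nearR [ 0.46871388 -0.23940784  0.05      ]
farR [ 0.50174925 -0.16090102  0.05      ]
nearL [ 0.44666221 -0.23047381  0.05      ]
farL [ 0.47227179 -0.1498951   0.05      ]
```

```bash
cat >> h.py <<'E'
def sim(rows,p=None,Rm=None):
    if p is None:
        s=robot.read_state();p=s["tool_pos"];Rm=R.from_rotvec(s["orientation"]).as_matrix()
    p=np.array(p,float)
    for r in rows:
        p=p+Rm@np.array(r[1:4]);Rm=Rm@R.from_euler("z",r[4],degrees=True).as_matrix()
    return p,Rm
def ang(Rm):return np.degrees(np.arctan2(Rm[1,0],Rm[0,0]))
def totool(Rm,d):return Rm.T@np.array(d)
E
python3 - <<'E'
from h import *
for dx in[-.003,-.005,-.0065]:
  p,Rm=sim([[-1,dx,.036,.0,3.7]]*24);print(dx,p,ang(Rm),totool(Rm,np.array([.469,-.193,.15])-p))
E
```

```text
-0.003 [ 0.50353786 -0.16953762  0.21864901] -20.047642332118947 [-0.02439921  0.03387409  0.06865317]
-0.005 [ 0.4646464  -0.18867658  0.21865318] -20.047642332118947 [0.00557487 0.00256276 0.06865317]
-0.0065 [ 0.43547781 -0.20303079  0.2186563 ] -20.047642332118947 [ 0.02805543 -0.02092074  0.06865317]
```

jog_arm:
  commands: [-1,-0.005,0.036,0,3.7,-1,-0.005,0.036,0,3.7,-1,-0.005,0.036,0,3.7,-1,-0.005,0.036,0,3.7,-1,-0.005,0.036,0,3.7,-1,-0.005,0.036,0,3.7,-1,-0.005,0.036,0,3.7,-1,-0.005,0.036,0,3.7,-1,-0.005,0.036,0,3.7,-1,-0.005,0.036,0,3.7,-1,-0.005,0.036,0,3.7,-1,-0.005,0.036,0,3.7,-1,-0.005,0.036,0,3.7,-1,-0.005,0.036,0,3.7,-1,-0.005,0.036,0,3.7,-1,-0.005,0.036,0,3.7,-1,-0.005,0.036,0,3.7,-1,-0.005,0.036,0,3.7,-1,-0.005,0.036,0,3.7,-1,-0.005,0.036,0,3.7]
  grip_force: 50

```text
t: 3.02
tool_pos: [0.511, -0.0531, 0.2188]
orientation: [3.138, -0.149, 0.001]
force: [1.2, 0.1, 0.5]
opening: 0.0928
```

jog_arm:
  commands: [-1,-0.005,0.036,0,3.7,-1,-0.005,0.036,0,3.7,-1,-0.005,0.036,0,3.7,-1,-0.005,0.036,0,3.7,-1,0,0,0,0,-1,0,0,0,0,-1,0,0,0,0]

```text
t: 3.6
tool_pos: [0.4648, -0.1885, 0.2187]
orientation: [-3.093, 0.547, -0.0]
force: [0.5, 0.3, -0.8]
opening: 0.093
```

```bash
cat > look.py <<'E'
from h import *
import sys,pickle
k=sys.argv[1];cams=sys.argv[2].split(",");th=sys.argv[3].split(",")
s=robot.read_state();Rm=R.from_rotvec(s["orientation"]).as_matrix();print(s["t"],s["tool_pos"],ang(Rm),Rm[:,2],s["force"],s["opening"])
for n in cams:
    p=robot.read_camera(n);cv2.imwrite(f"pics/{n}{k}.png",p["img"]);pickle.dump(p,open(f"{n}{k}.pkl","wb"))
    for t in th:
        if t: print(n,t,[(round(r["score"],2),np.round([r["position"][1]*640,r["position"][0]*480],1).tolist()) for r in robot.pinpoint(t,p)[:3]])
E
python3 look.py 1 wrist,side hook_grip,tote_lip
```

```text
3.6 [ 0.46481715 -0.18846832  0.21872179] -20.050043735085758 [ 3.46677031e-04  3.87777370e-04 -9.99999865e-01] [ 0.5394386   0.32196426 -0.78871281] 0.09300749818552008
wrist hook_grip [(0.89, [329.5, 213.5])]
wrist tote_lip [(0.75, [597.9, 8.2])]
side hook_grip [(0.57, [249.5, 395.3])]
side tote_lip [(0.89, [325.3, 213.9])]
```

View pics/wrist1.png

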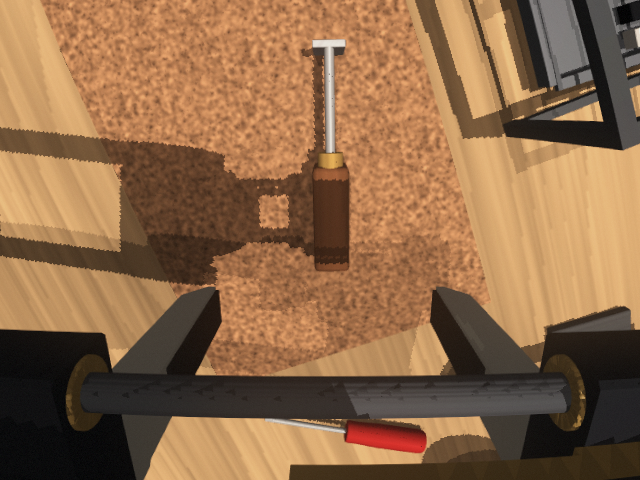

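Run:
```python
from h import *
import pickle
p=pickle.load(open("wrist1.pkl","rb"));b=pickle.load(open("side0.pkl","rb"));a=pickle.load(open("scene0.pkl","rb"));b1=pickle.load(open("side1.pkl","rb"))
print(tri([ray(p,329.5,213.5),ray(b,248.4,395.6),ray(a,147,278.7),ray(b1,249.5,395.3)]))
c1=atz(p,331.5,168,.05);c2=atz(p,331.5,263,.05);bl=atz(p,328.5,43,.042)
print(c1,c2,(c1+c2)/2,bl,"ang",np.degrees(np.arctan2(*(bl-(c1+c2)/2)[1::-1])),np.degrees(np.arctan2(*(c1-c2)[1::-1])))
# height from two views: blade top centre, ferrule/handle far top edge mid
print("blade",tri([ray(p,328.5,43),ray(b,251,298)]))
print("handle far top mid",tri([ray(p,331.5,168),ray(b,251,354.5)]))
print("handle near top mid",tri([ray(p,331.5,263),ray(b,251.7,420)]))
g=bl*0;d=(bl-(c1+c2)/2)[:2];d/=np.linalg.norm(d);print("grip from blade",bl[:2]-.14*d)
for q,u in((a,(375.8,224.9)),(b,(328.2,211.9)),(b1,(325.3,213.9)),(p,(597.9,8.2))):print("lip",atz(q,*u,.062))
s=robot.read_state();Rm=R.from_rotvec(s["orientation"]).as_matrix()
print(totool(Rm,np.r_[((c1+c2)/2)[:2],.011]-s["tool_pos"]))
```

```text
(array([ 0.46505211, -0.19195773,  0.02480138]), [np.float64(0.002403329975716358), np.float64(0.002036204271817387), np.float64(0.001611262953312216), np.float64(0.0009488107477069327)])
[ 0.48341431 -0.15206931  0.05      ] [ 0.45601173 -0.22809764  0.05      ] [ 0.46971302 -0.19008348  0.05      ] [ 0.51391268 -0.06118087  0.042     ] ang 71.0735730876964 70.17952724210464
blade (array([ 0.51439442, -0.06150405,  0.04328734]), [np.float64(0.000577290064255352), np.float64(0.0005772900642551777)])
handle far top mid (array([ 0.48309156, -0.15212928,  0.04884266]), [np.float64(0.0003016296584228987), np.float64(0.0003016296584229012)])
handle near top mid (array([ 0.45451505, -0.23141237,  0.03989227]), [np.float64(0.00042929289340391254), np.float64(0.00042929289340378743)])
grip from blade [ 0.46850315 -0.19361189]
lip [0.66788385 0.03607385 0.062     ]
lip [0.67651842 0.0362501  0.062     ]
lip [0.6705284  0.03388799 0.062     ]
lip [ 0.71419606 -0.10327469  0.062     ]
[0.00513807 0.00072126 0.20763041]
```

jog_arm:
  commands: [-1,0.0053,0.0024,0,-0.6,-1,0,0,0.03,0,-1,0,0,0.03,0,-1,0,0,0.03,0,-1,0,0,0.03,0,-1,0,0,0.03,0,-1,0,0,0.025,0,-1,0,0,0.02,0,-1,0,0,0.012,0,-1,0,0,0,0,-1,0,0,0,0]

```text
t: 4.82
tool_pos: [0.4689, -0.1926, 0.0116]
orientation: [-3.096, 0.53, 0.001]
force: [1.0, -0.6, -0.4]
opening: 0.0929
```

```bash
python3 look.py 2 side ""
```

```text
4.8167 [ 0.46887463 -0.19260677  0.01161782] -19.414623728365722 [-8.21719330e-04  4.04254469e-04 -9.99999581e-01] [ 0.98279518 -0.6156755  -0.43692847] 0.09285765936604636
```

View pics/side2.png

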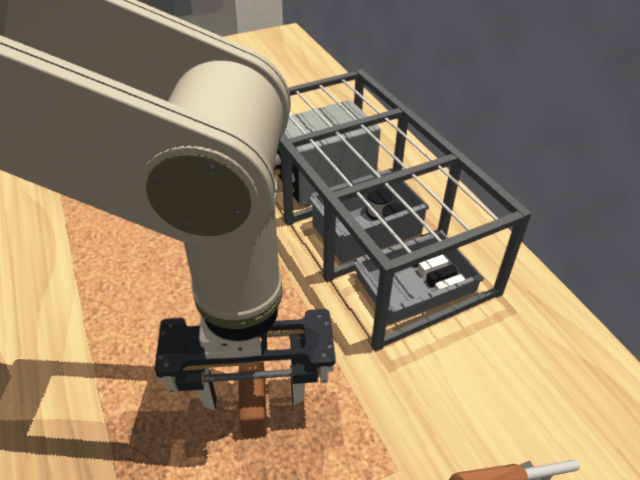

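The fingers stand either side of the handle (about 252,390). Now I close the gripper.

jog_arm:
  commands: [1,0,0,0,0,1,0,0,0,0,1,0,0,0,0,1,0,0,0,0,1,0,0,0,0,1,0,0,0,0,1,0,0,0,0,1,0,0,0,0]
  grip_force: 50

```text
t: 5.53
tool_pos: [0.4688, -0.1927, 0.0116]
orientation: [-3.096, 0.531, 0.0]
force: [-0.0, 0.2, -0.0]
opening: 0.0444
```

jog_arm:
  commands: [1,0,0,-0.02,0,1,0,0,-0.03,0,1,0,0,-0.03,0,1,0,0,-0.02,0,1,0,0,0,0,1,0,0,0,0]

```text
t: 6.03
tool_pos: [0.4699, -0.1933, 0.1131]
orientation: [3.095, -0.53, 0.005]
force: [0.1, -0.1, -0.0]
opening: 0.0041
```

```bash
python3 look.py 3 wrist,side ""
```

```text
6.0333 [ 0.46994476 -0.19328966  0.11311024] -19.44293185683786 [ 0.00286989 -0.0015496  -0.99999468] [ 0.0556327  -0.11606929 -0.00912912] 0.004129770616618134
```

View pics/wrist3.png

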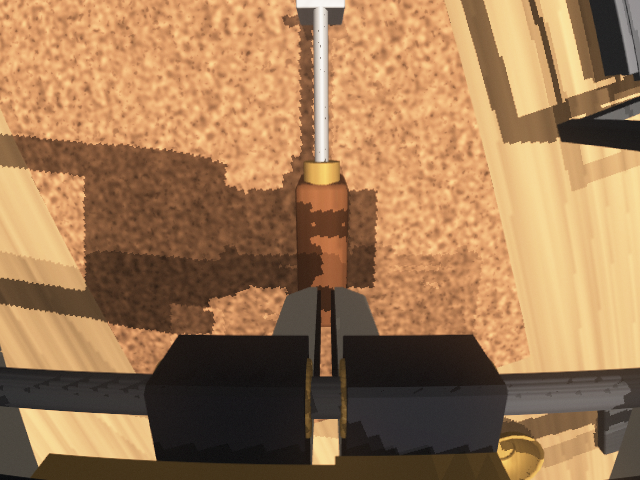

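View pics/side3.png

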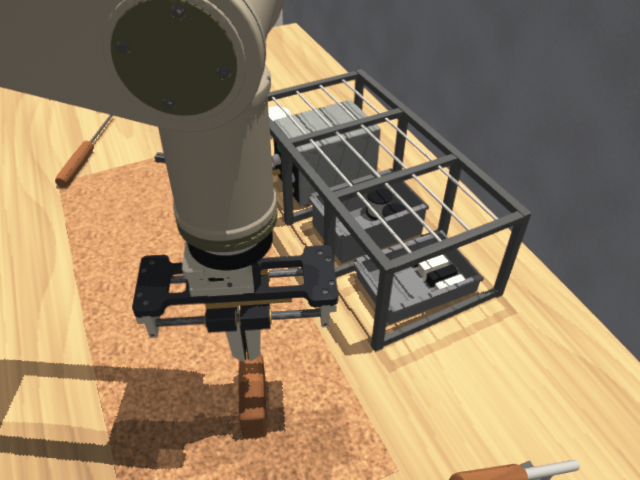

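jog_arm:
  commands: [-1,0,0,0,0,-1,0,0,0,0,-1,0,0,0,0,-1,0,0,0,0,-1,0,0,0,0,-1,0,0,0,0,-1,0,0,0,0,-1,0,0,0,0,-1,0,0,0,0,-1,0,0,0,0,-1,0,0,0,0,-1,0,0,0,0,-1,0,0,0,0,-1,0,0,0,0]

```text
t: 7.3
tool_pos: [0.4688, -0.1927, 0.1116]
orientation: [-3.096, 0.531, 0.0]
force: [0.2, 0.3, -0.6]
opening: 0.0894
```

```bash
python3 look.py 4 wrist "hook_grip"
python3 - <<'E'
from h import *
import pickle
p=pickle.load(open("wrist3.pkl","rb"))
print(atz(p,322,182,.05),atz(p,320.5,4,.042))
E
```

```text
7.3 [ 0.46884638 -0.1927184   0.11164825] -19.44662135208487 [-6.54611214e-06  1.61375374e-05 -1.00000000e+00] [ 0.16384366  0.25944052 -0.55592185] 0.08941359986065366
wrist hook_grip [(0.69, [322.8, 243.5])]
[ 0.4833494  -0.15060098  0.05      ] [ 0.51387269 -0.06213238  0.042     ]
```

View pics/wrist4.png

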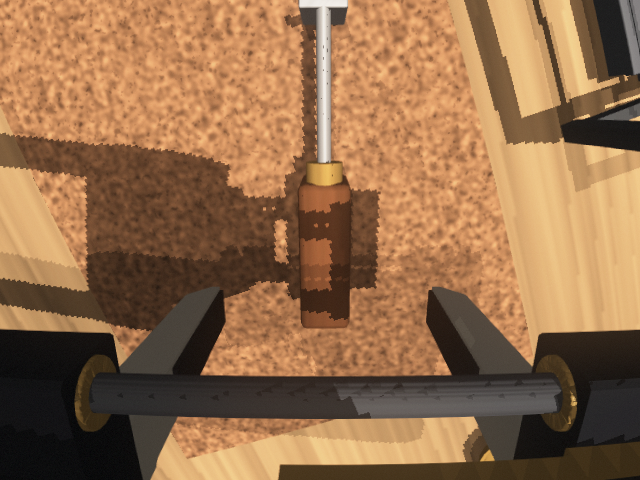

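jog_arm:
  commands: [-1,0,0,0.03,0,-1,0,0,0.03,0,-1,0,0,0.025,0,-1,0,0,0.015,0,-1,0,0,0,0,1,0,0,0,0,1,0,0,0,0,1,0,0,0,0,1,0,0,0,0,1,0,0,0,0,1,0,0,0,0,1,0,0,0,0,1,0,0,0,0,1,0,0,0,0,1,0,0,0,0,1,0,0,0,0,1,0,0,0,0,1,0,0,0,0,1,0,0,0,0,1,0,0,0,0]
  grip_force: 50

```text
t: 9.07
tool_pos: [0.4687, -0.1927, 0.0116]
orientation: [-3.096, 0.531, 0.0]
force: [-1.8, -1.0, 1.0]
opening: 0.0299
```

Run:
```python
from h import *
print(robot.read_state())
```

```text
{'t': 9.0667, 'q': array([-4.91182160e-01,  8.98078059e-02,  1.93204225e+00, -1.21392208e-05,
        1.11998923e+00, -1.51784229e-01]), 'dq': array([ 0.00150334, -0.00046038, -0.00196754,  0.00099933,  0.00018943,
        0.00063236]), 'joint_torque': array([ 1.04009500e-02, -4.66021907e+01, -4.23764384e+01,  1.24152722e-01,
       -3.67336879e-01,  1.29316474e-02]), 'tool_pos': array([ 0.46874914, -0.19267751,  0.01158138]), 'orientation': array([-3.09640051e+00,  5.30550302e-01,  3.72974863e-04]), 'force': array([-1.84085292, -0.96650793,  1.00717167]), 'wrist_torque': array([0.00539016, 0.25621893, 0.00826473]), 'opening': 0.029918213195120166}
```

Run:
```python
from h import *
s=robot.read_state();Rm=R.from_rotvec(s["orientation"]).as_matrix();p0=s["tool_pos"]
M=np.zeros((3,3));Q=Rm.copy()
for i in range(10):
    M+=Q;Q=Q@R.from_euler("z",6.76,degrees=True).as_matrix()
print(np.linalg.solve(M,np.array([.435,.018,p0[2]])-p0),ang(Q))
rows=[[1,-.022,-.007,0,6.76]]*10
print(sim(rows)[0],ang(sim(rows)[1]))
```

```text
[-1.93763195e-02 -1.16577333e-02  2.99914281e-06] -87.0457666767586
[0.38544323 0.00859864 0.0116214 ] -87.0457666767586
```

jog_arm:
  commands: [1,0,0,-0.01,0,1,0,0,-0.02,0,1,0,0,-0.03,0,1,0,0,-0.025,0,1,0,0,-0.01,0,1,0,0,0,0]

```text
t: 9.57
tool_pos: [0.471, -0.1938, 0.1101]
orientation: [3.095, -0.53, 0.009]
force: [0.5, -1.0, -2.6]
opening: 0.0299
```

jog_arm:
  commands: [1,-0.0194,-0.0117,0,6.76,1,-0.0194,-0.0117,0,6.76,1,-0.0194,-0.0117,0,6.76,1,-0.0194,-0.0117,0,6.76,1,-0.0194,-0.0117,0,6.76,1,-0.0194,-0.0117,0,6.76,1,-0.0194,-0.0117,0,6.76,1,-0.0194,-0.0117,0,6.76,1,-0.0194,-0.0117,0,6.76,1,-0.0194,-0.0117,0,6.76,1,0,0,0,0,1,0,0,0,0,1,0,0,0,0]

```text
t: 10.65
tool_pos: [0.4342, 0.0181, 0.1053]
orientation: [2.28, -2.158, -0.003]
force: [0.5, -0.5, -2.4]
opening: 0.0298
```

```bash
python3 look.py 5 wrist,side,scene "tote_lip,hook_grip,rack"
```

```text
10.65 [0.43419635 0.01814651 0.10526456] -86.85082477585904 [-2.45808909e-03 -2.37216975e-04 -9.99996951e-01] [ 0.47451878 -0.49854027 -2.44261882] 0.0298153120591972
wrist tote_lip []
wrist hook_grip [(0.61, [327.1, 318.5])]
wrist rack []
side tote_lip [(0.55, [326.3, 214.0])]
side hook_grip [(0.65, [166.9, 237.1])]
side rack []
scene tote_lip [(0.94, [378.8, 225.8])]
scene hook_grip [(0.67, [234.5, 139.5])]
scene rack [(0.98, [349.6, 250.7])]
```

View pics/wrist5.png

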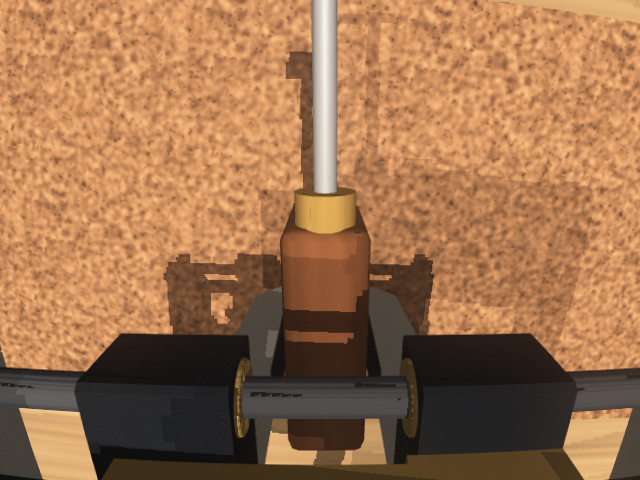

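View pics/side5.png

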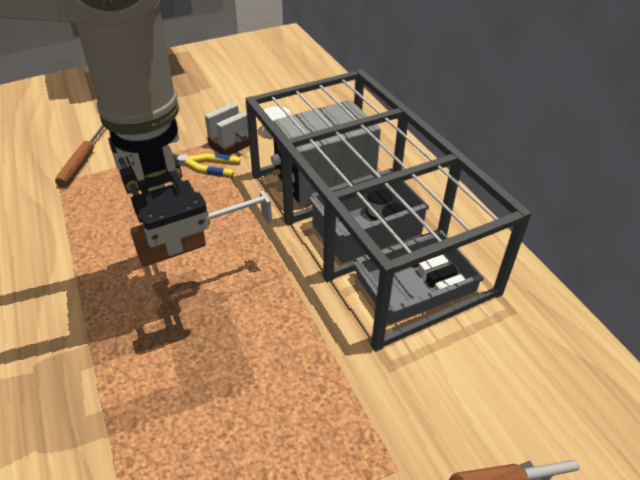

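View pics/scene5.png

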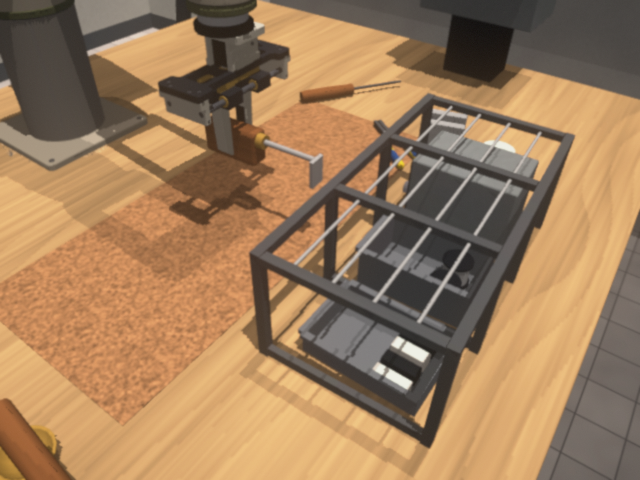

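```bash
cat > crop.py <<'E'
from h import *
import sys,pickle
f,x0,y0,w,h,s,o=sys.argv[1:];x0,y0,w,h=map(int,(x0,y0,w,h));s=float(s)
im=pickle.load(open(f+".pkl","rb"))["img"];c=cv2.resize(im[y0:y0+h,x0:x0+w],None,fx=s,fy=s,interpolation=cv2.INTER_CUBIC)
c=np.clip(c.astype(float)*1.7,0,255).astype(np.uint8)
for k in range(0,w,10):cv2.putText(c,str(x0+k),(int(k*s),10),0,.35,(0,255,255),1);cv2.line(c,(int(k*s),12),(int(k*s),17),(0,255,255),1)
for k in range(10,h,10):cv2.putText(c,str(y0+k),(0,int(k*s)+4),0,.35,(0,255,255),1);cv2.line(c,(24,int(k*s)),(29,int(k*s)),(0,255,255),1)
cv2.imwrite(f"pics/{o}.png",c)
E
python3 crop.py scene5 220 110 120 90 6 c1; python3 crop.py side5 200 170 90 70 7 c2
python3 - <<'E'
from h import *
import pickle
a=pickle.load(open("scene5.pkl","rb"));b=pickle.load(open("side5.pkl","rb"))
u=np.array([np.cos(np.radians(3.15)),np.sin(np.radians(3.15)),0]);v=np.array([-u[1],u[0],0])
g=np.array([.4342,.0181,.1187])
for n,x,y,z in[("top-",.143,-.013,.017),("top+",.143,.013,.017),("bot-",.143,-.013,-.025),("bot+",.143,.013,-.025)]:
    X=g+u*x+v*y+[0,0,z];print(n,proj(a,X),proj(b,X))
E
```

```text
top- [312.2207229  164.33114412] [270.64740073 201.00650313]
top+ [322.78790508 155.47618972] [262.96733579 190.32498015]
bot- [312.02432503 190.39788343] [272.23127323 223.86158385]
bot+ [322.20532375 181.25116725] [264.78235815 213.07533632]
```

View pics/c1.png

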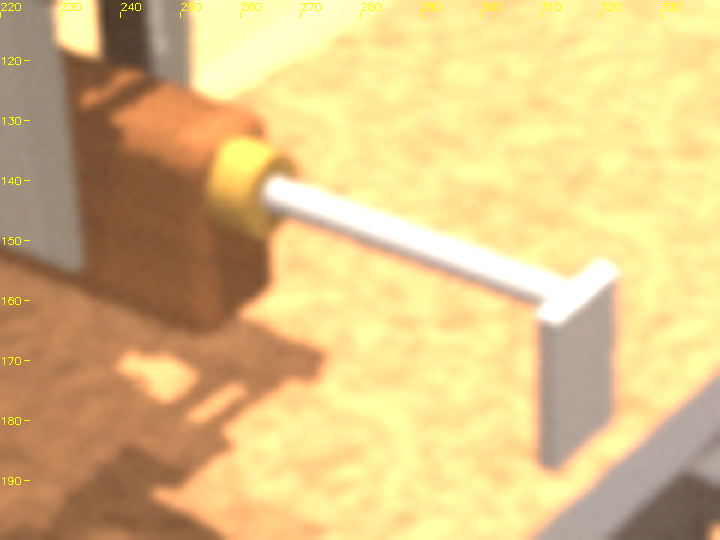

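View pics/c2.png

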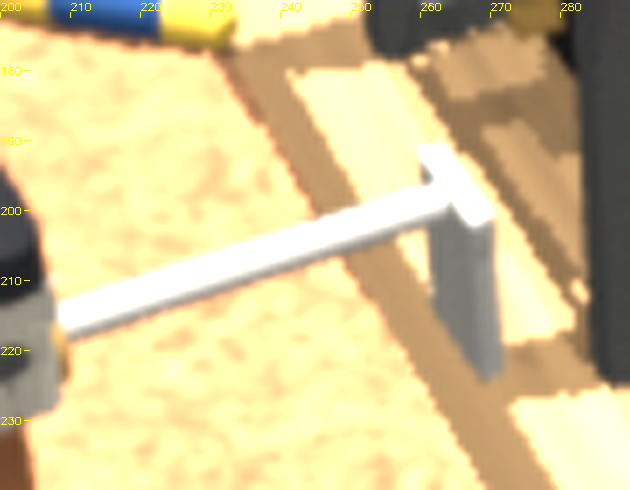

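jog_arm:
  commands: [1,0,-0.01,0.004,0,1,0,-0.02,0.002,0,1,0,-0.02,0,0,1,0,-0.02,0,0,1,0,-0.02,0,0,1,0,-0.02,0,0,1,0,-0.014,0,0,1,0,-0.007,0,0,1,0,0,0,0,1,0,0,0,0,1,0,0,0,0]

```text
t: 12.17
tool_pos: [0.5651, 0.0252, 0.1003]
orientation: [2.278, -2.163, -0.001]
force: [-0.0, 0.5, -2.6]
opening: 0.0295
```

```bash
python3 look.py 6 side,scene,wrist "tote_lip"; python3 crop.py scene6 270 130 200 150 4 c3; python3 crop.py side6 280 140 150 120 5 c4
```

```text
12.1667 [0.56514788 0.02515194 0.10033989] -87.03857570053246 [-1.08175914e-03  2.34522563e-05 -9.99999415e-01] [-0.0396681   0.4881929  -2.60753803] 0.02951370474315971
side tote_lip [(0.75, [326.3, 212.9])]
scene tote_lip [(0.86, [378.5, 224.8])]
wrist tote_lip [(0.71, [321.2, 57.4])]
```

View pics/c3.png

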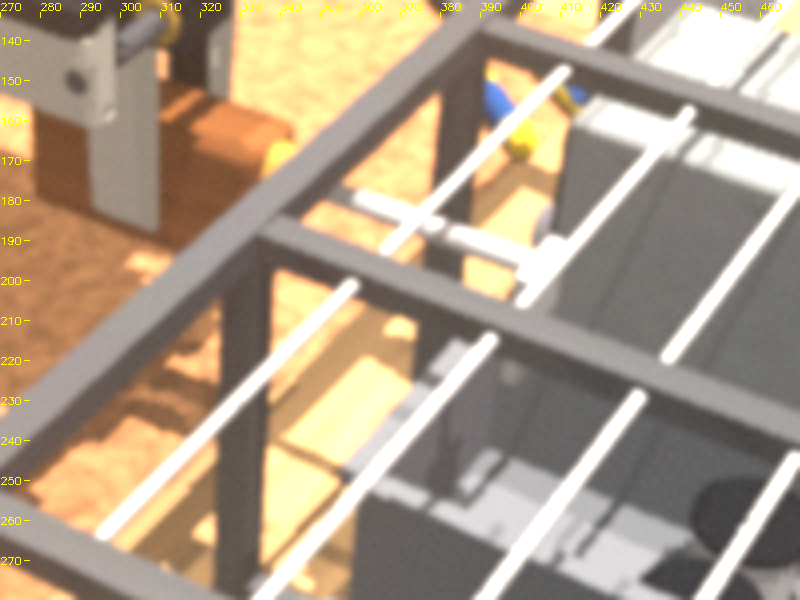

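View pics/c4.png

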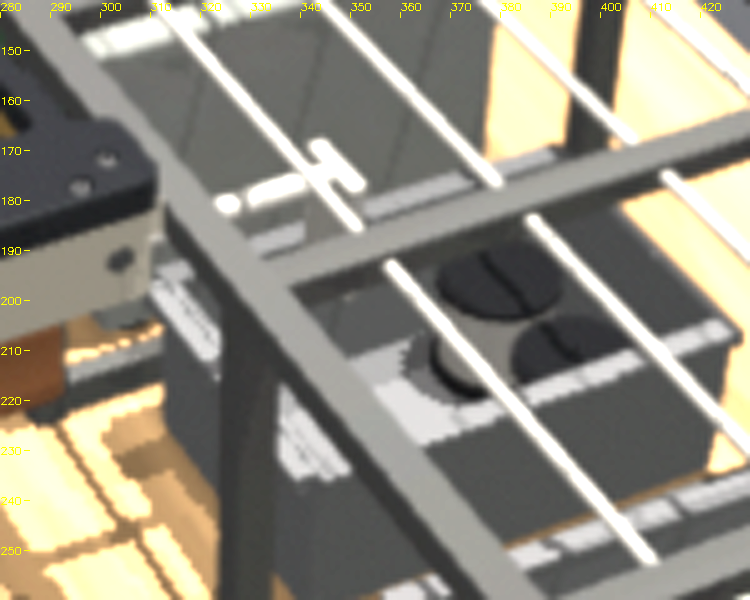

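View pics/wrist6.png

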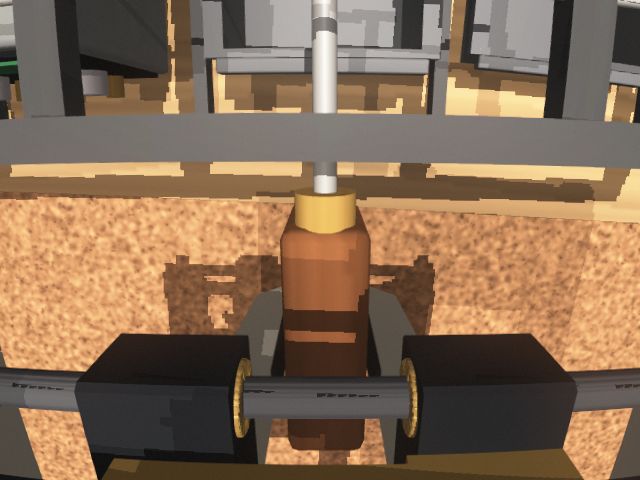

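```bash
python3 - <<'E'
from h import *
import pickle
p=pickle.load(open("wrist6.pkl","rb"));a=pickle.load(open("scene6.pkl","rb"));b=pickle.load(open("side6.pkl","rb"))
for u in[(217,58),(217,73),(428,58),(428,74),(321.2,57.4)]:print(u,atz(p,*u,.062),atz(p,*u,.055))
print(tri([ray(p,321.2,57.4),ray(a,378.5,224.8),ray(b,326.3,212.9)]))
print("rack front bottom edge of beam",atz(p,320,165,.149),atz(p,20,165,.149),atz(p,620,165,.149))
g=np.array([.56515,.02515,.1137]);t=np.radians(2.96);u=np.array([np.cos(t),np.sin(t),0]);v=np.array([-u[1],u[0],0])
for y in(-.013,.013):
  X=g+.137*u+v*y+[0,0,.017];print("bladetop near",y,X,proj(a,X),proj(b,X),proj(p,X))
E
python3 crop.py wrist6 180 0 300 130 2.6 c5
```

```text
(217, 58) [0.67017078 0.08109424 0.062     ] [0.67104707 0.08286413 0.055     ]
(217, 73) [0.6633972  0.08108936 0.062     ] [0.66404314 0.08285907 0.055     ]
(428, 58) [ 0.67520449 -0.017512    0.062     ] [ 0.67625196 -0.01909536  0.055     ]
(428, 74) [ 0.6680178  -0.01823183  0.062     ] [ 0.66882088 -0.01983967  0.055     ]
(321.2, 57.4) [0.67238275 0.03235985 0.062     ] [0.67333426 0.03247245 0.055     ]
(array([0.67214214, 0.0329754 , 0.06533845]), [np.float64(0.0007012806958993709), np.float64(0.0014832330022241456), np.float64(0.0009593835200689502)])
rack front bottom edge of beam [0.6316743  0.02987534 0.149     ] [0.62835875 0.12012313 0.149     ] [ 0.63752205 -0.0596989   0.149     ]
bladetop near -0.013 [0.70263852 0.01924186 0.1307    ] [397.96763597 199.50616727] [350.48299001 178.03856651] [368.35332758 -76.68746946]
bladetop near 0.013 [0.70129591 0.04520717 0.1307    ] [407.07423733 189.13663704] [341.63233638 168.35823231] [280.67305645 -76.66042613]
```

View pics/c5.png

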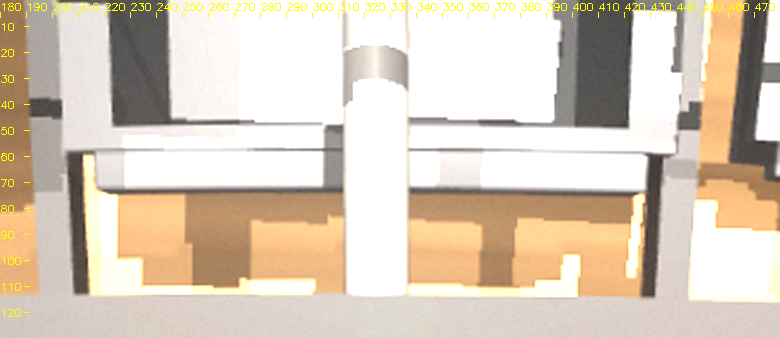

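jog_arm:
  commands: [1,0,0,0.01,0,1,0,0,0.01,0,1,0,0,0.01,0,1,0,0,0.01,0,1,0,0,0.01,0,1,0,0,0,0,1,0,0,0,0,1,0,0,0,0]

```text
t: 13.13
tool_pos: [0.5662, 0.0252, 0.0507]
orientation: [-2.278, 2.163, -0.0]
force: [0.6, 0.3, -2.8]
opening: 0.0299
```

```bash
python3 look.py 7 side,scene,wrist ""; python3 crop.py scene7 270 130 200 150 4 c6; python3 crop.py side7 280 140 150 120 5 c7
```

```text
13.1333 [0.56624707 0.02515361 0.05069978] -87.04532896812248 [ 3.02731046e-05  6.05780601e-06 -1.00000000e+00] [ 0.59874429  0.2793588  -2.84069268] 0.02992716507281304
```

View pics/c6.png

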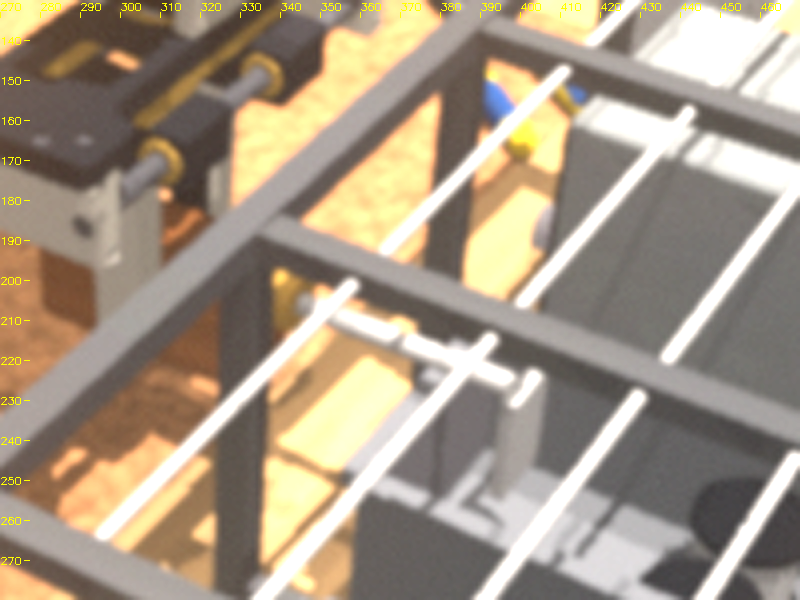

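View pics/c7.png

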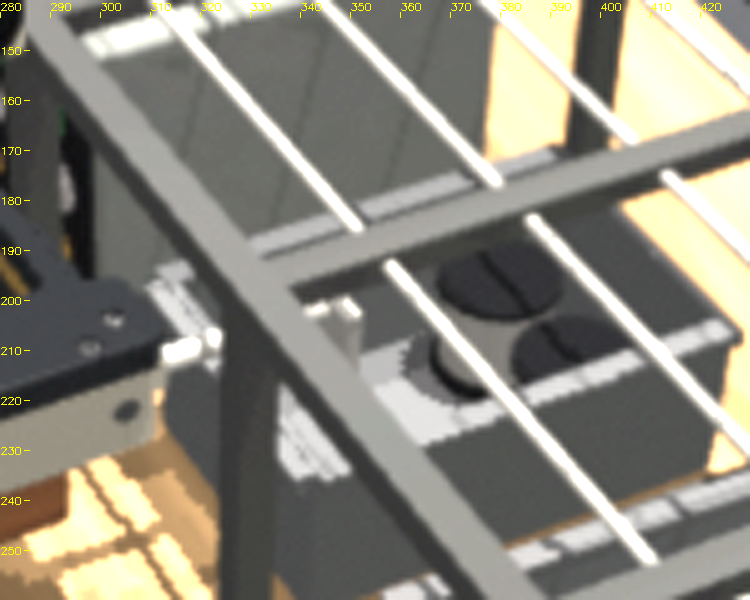

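View pics/wrist7.png

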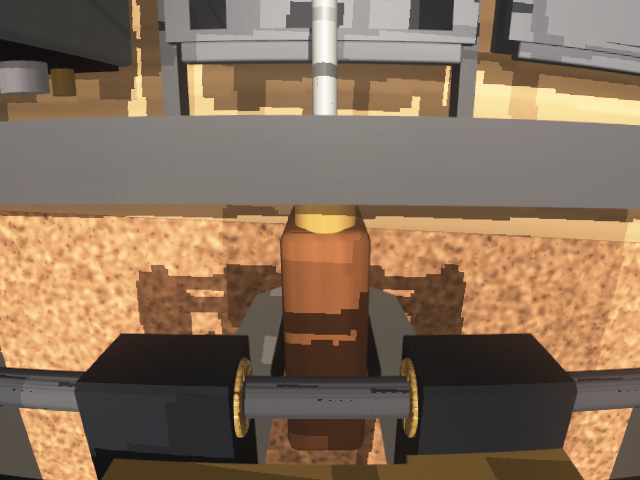

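jog_arm:
  commands: [1,0,0.01,0,0,1,0,0.008,0,0,1,0,0.004,0,0,1,0,0.004,0,0,1,0,0.004,0,0,1,0,0.004,0,0,1,0,0.006,0,0,1,0,0.006,0,0,1,0,0.006,0,0,1,0,0.006,0,0,1,0,0,0,0]

```text
t: 14.2
tool_pos: [0.5069, 0.0221, 0.0505]
orientation: [2.277, -2.163, -0.001]
force: [-0.2, 0.3, -2.8]
opening: 0.0295
```

```bash
python3 look.py 8 wrist,side tote_lip
```

```text
14.2 [0.50686156 0.02213081 0.05048981] -87.0451066228449 [-9.96665467e-04 -1.87052232e-05 -9.99999503e-01] [-0.16872371  0.30780047 -2.78299727] 0.02954650883602569
wrist tote_lip []
side tote_lip [(0.66, [308.0, 220.1])]
```

View pics/wrist8.png

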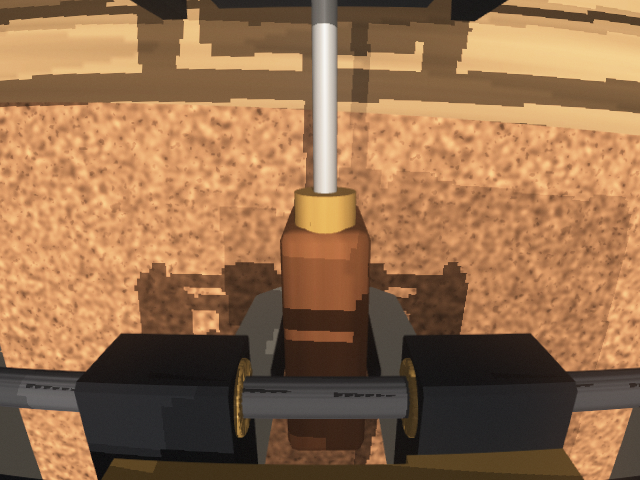

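View pics/side8.png

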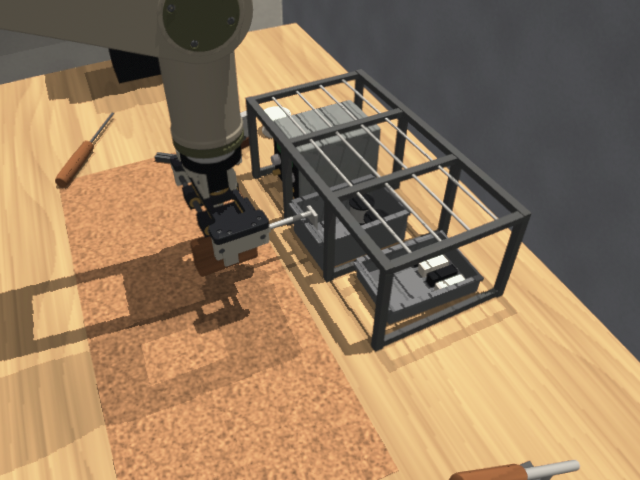

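jog_arm:
  commands: [1,0,0.004,0,0,1,0,0.006,0,0,1,0,0.006,0,0,1,0,0.006,0,0,1,0,0.006,0,0,1,0,0.006,0,0,1,0,0.006,0,0,1,0,0.006,0,0,1,0,0.006,0,0,1,0,0.003,0,0,1,0,0,0,0,1,0,0,0,0]

```text
t: 15.4
tool_pos: [0.4527, 0.0193, 0.0505]
orientation: [2.278, -2.163, -0.001]
force: [0.7, 0.1, -2.7]
opening: 0.0296
```

```bash
python3 look.py 9 scene,side tote_lip,rack; python3 crop.py side9 210 140 210 150 3.8 c9; python3 crop.py scene9 240 130 240 180 3.3 c10
```

```text
15.4 [0.45273369 0.01929851 0.05049969] -87.0489063963786 [-7.40732208e-04  2.39766745e-05 -9.99999725e-01] [ 0.69463373  0.13447952 -2.72202646] 0.02963943139225171
scene tote_lip [(0.68, [324.4, 202.4])]
scene rack [(0.78, [348.7, 249.2])]
side tote_lip []
side rack [(0.56, [188.1, 259.8])]
```

View pics/c10.png

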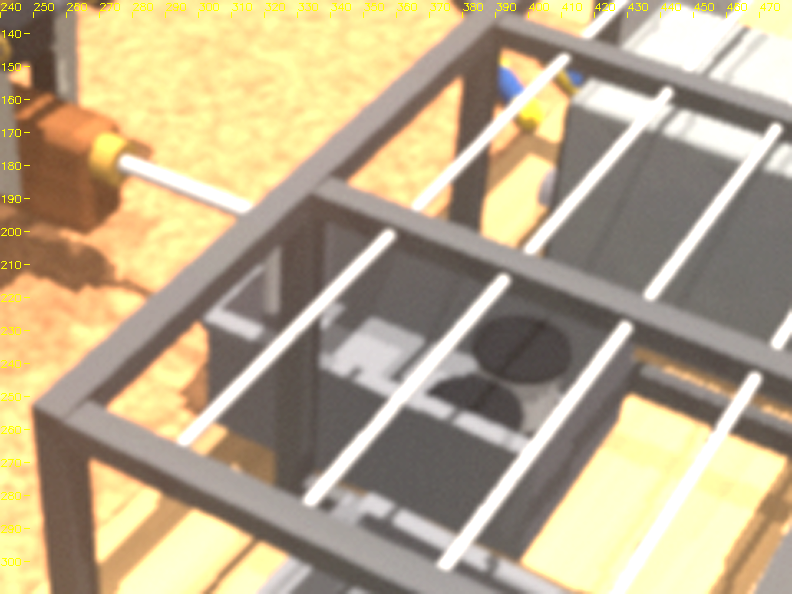

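View pics/c9.png

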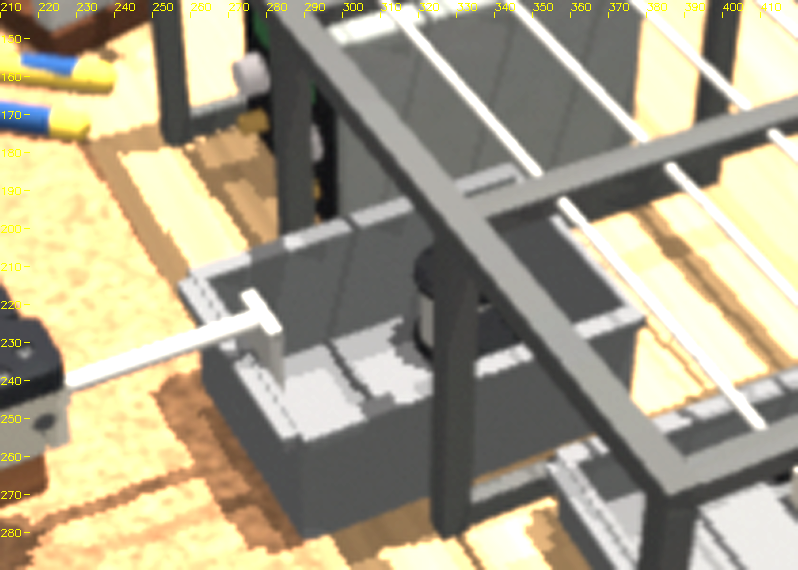

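Run:
```python
from h import *
import pickle
b=pickle.load(open("side9.pkl","rb"));a=pickle.load(open("scene9.pkl","rb"))
q=[.6355,.0356,.045]
def rk(X):
    c,s=np.cos(q[2]),np.sin(q[2]);d=X[:2]-q[:2];return np.round(np.array([c*d[0]+s*d[1],-s*d[0]+c*d[1]])*1000,1)
for n,u,z in[("FR rim",(284.5,256),.062),("FL rim",(258,215.5),.062),("FR bottom",(291.5,281.5),0),("FL bottom",(265,242),0),("rack post front bottom",(325.5,280),0)]:
    X=atz(b,*u,z);print(n,X,rk(X))
print("blade face",rk(np.array([.4527+.1368,.0193+.007])))
X=atz(a,324.4,202.4,.062);print(X,rk(X))
```

```text
FR rim [ 0.58022673 -0.02365309  0.062     ] [-57.9 -56.7]
FL rim [0.5759483  0.07267425 0.062     ] [-57.8  39.7]
FR bottom [ 0.59048629 -0.02008162  0.        ] [-47.5 -53.6]
FL bottom [0.58440366 0.07557421 0.        ] [-49.2  42.2]
rack post front bottom [ 0.63804587 -0.03819684  0.        ] [ -0.8 -73.8]
blade face [-46.4  -7.2]
[0.58322321 0.03553488 0.062     ] [-52.2   2.3]
```

jog_arm:
  commands: [1,0,-0.006,0,0,1,0,-0.006,0,0,1,0,0,0,0,1,0,0,-0.008,0,1,0,0,-0.015,0,1,0,0,-0.015,0,1,0,0,-0.015,0,1,0,0,-0.008,0,1,0,0,0,0]

```text
t: 16.45
tool_pos: [0.4669, 0.0198, 0.1143]
orientation: [-2.276, 2.162, -0.005]
force: [0.6, -0.1, -2.6]
opening: 0.0295
```

```bash
python3 look.py 10 side ""
python3 - <<'E'
from h import *
s=robot.read_state();Rm=R.from_rotvec(s["orientation"]).as_matrix();p0=s["tool_pos"]+Rm@[0,.03,0]
M=np.zeros((3,3));Q=Rm.copy()
for i in range(10):
    M+=Q;Q=Q@R.from_euler("z",-6.76,degrees=True).as_matrix()
print(s["force"],np.linalg.solve(M,np.array([.467,-.198,p0[2]])-p0),ang(Q))
E
```

```text
16.45 [0.46690696 0.01984225 0.11425726] -87.04231847629039 [ 4.12391035e-03 -3.00755090e-04 -9.99991451e-01] [ 0.55242066 -0.07455246 -2.56779147] 0.029498184533704154
[ 0.16606556 -0.04790732 -2.71981303] [2.09435746e-02 9.88815231e-03 1.08970009e-05] -19.441253141481624
```

View pics/side10.png

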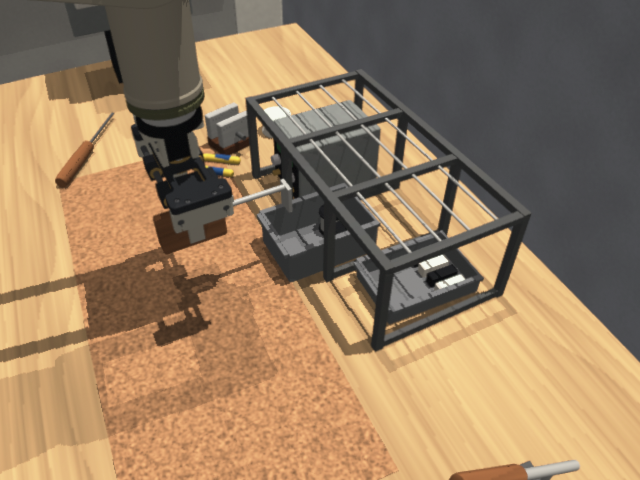

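jog_arm:
  commands: [1,0,0.015,0,0,1,0,0.015,0,0,1,0.0209,0.0099,0,-6.76,1,0.0209,0.0099,0,-6.76,1,0.0209,0.0099,0,-6.76,1,0.0209,0.0099,0,-6.76,1,0.0209,0.0099,0,-6.76,1,0.0209,0.0099,0,-6.76,1,0.0209,0.0099,0,-6.76,1,0.0209,0.0099,0,-6.76,1,0.0209,0.0099,0,-6.76,1,0.0209,0.0099,0,-6.76,1,0,0,0,0,1,0,0,0,0,1,0,0,0,0]

```text
t: 17.75
tool_pos: [0.4647, -0.1969, 0.1104]
orientation: [-3.095, 0.534, 0.004]
force: [0.2, 0.4, -2.0]
opening: 0.0298
```

```bash
python3 look.py 11 scene,side ""
```

```text
17.75 [ 0.46469689 -0.19689949  0.11036445] -19.586823773033736 [-0.00225864  0.00143228 -0.99999642] [ 0.21333282  0.40523495 -1.96931831] 0.02976449779907656
```

View pics/scene11.png

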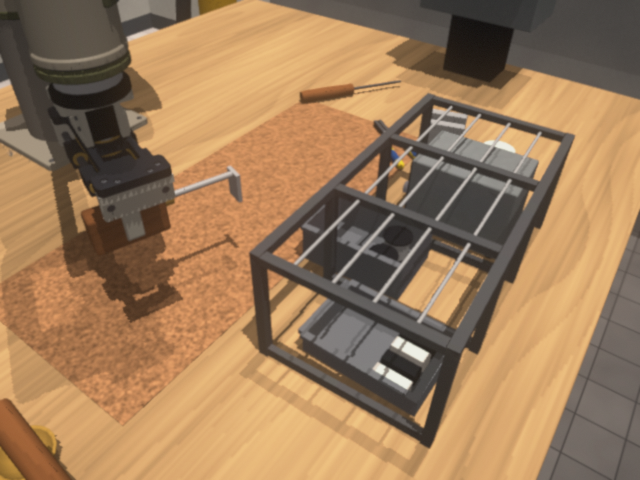

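jog_arm:
  commands: [1,0,0,0.02,0,1,0,0,0.025,0,1,0,0,0.025,0,1,0,0,0.015,0,1,0,0,0.007,0,1,0,0,0.004,0,1,0,0,0.002,0,1,0,0,0,0,1,0,0,0,0,1,0,0,0,0]

```text
t: 18.68
tool_pos: [0.4666, -0.1981, 0.0149]
orientation: [3.096, -0.53, 0.003]
force: [0.1, 0.3, -2.6]
opening: 0.0298
```

```bash
python3 look.py 12 side ""; python3 crop.py side12 180 280 120 170 3.5 c12
```

```text
18.6833 [ 0.46664103 -0.19812041  0.01485444] -19.44616154689146 [ 0.00181019 -0.00101166 -0.99999785] [ 0.1237145   0.30494575 -2.62233941] 0.029771697291631222
```

View pics/c12.png

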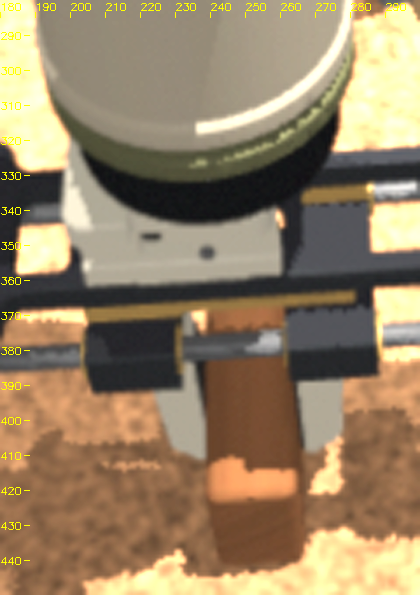

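Still carried (force -2.6 N, TCP 3 mm above the grasp height). I go down in 1 mm steps until it touches.

jog_arm:
  commands: [1,0,0,0.001,0,1,0,0,0.001,0,1,0,0,0,0,1,0,0,0,0]

```text
t: 19.07
tool_pos: [0.4657, -0.1977, 0.0116]
orientation: [-3.096, 0.531, 0.0]
force: [0.1, -0.1, -2.7]
opening: 0.0293
```

jog_arm:
  commands: [1,0,0,0.001,0,1,0,0,0,0,1,0,0,0,0]

```text
t: 19.32
tool_pos: [0.4658, -0.1977, 0.0116]
orientation: [-3.096, 0.53, 0.001]
force: [-5.6, 2.8, 9.1]
opening: 0.0296
```

jog_arm:
  commands: [1,0,0,-0.0005,0,-1,0,0,0,0,-1,0,0,0,0,-1,0,0,0,0,-1,0,0,0,0,-1,0,0,0,0,-1,0,0,0,0,-1,0,0,0,0,-1,0,0,0,0,-1,0,0,0,0,-1,0,0,0,0,-1,0,0,0,0,-1,0,0,0,0,-1,0,0,0,0]

```text
t: 20.48
tool_pos: [0.4657, -0.1977, 0.0111]
orientation: [-3.096, 0.531, 0.0]
force: [0.9, -0.0, 0.2]
opening: 0.093
```

jog_arm:
  commands: [-1,0,0,-0.01,0,-1,0,0,-0.02,0,-1,0,0,-0.03,0,-1,0,0,-0.03,0,-1,0,0,-0.03,0,-1,0,0,-0.03,0,-1,0,0,-0.03,0,-1,0,0,-0.02,0,-1,0,0,0,0,-1,0,0,0,0,-1,0,0,0,0]

```text
t: 21.4
tool_pos: [0.4654, -0.1975, 0.2107]
orientation: [-3.096, 0.531, 0.001]
force: [0.2, -0.7, -0.7]
opening: 0.0934
```

```bash
python3 look.py 13 scene,side,wrist "hook_grip,tote_lip,rack,tray"
```

```text
21.4 [ 0.46538629 -0.19746767  0.21068911] -19.446188854487534 [-5.52450180e-04  3.38636147e-04 -9.99999790e-01] [ 0.15021983 -0.66254862 -0.69476695] 0.09340686741667018
scene hook_grip [(0.96, [141.9, 278.3])]
scene tote_lip [(0.94, [325.2, 202.5])]
scene rack [(0.71, [350.4, 252.2])]
scene tray [(0.55, [378.7, 350.1])]
side hook_grip []
side tote_lip [(0.84, [274.3, 231.9])]
side rack []
side tray [(0.73, [416.6, 280.1])]
wrist hook_grip [(0.61, [325.2, 215.8])]
wrist tote_lip []
wrist rack []
wrist tray []
```

View pics/scene13.png

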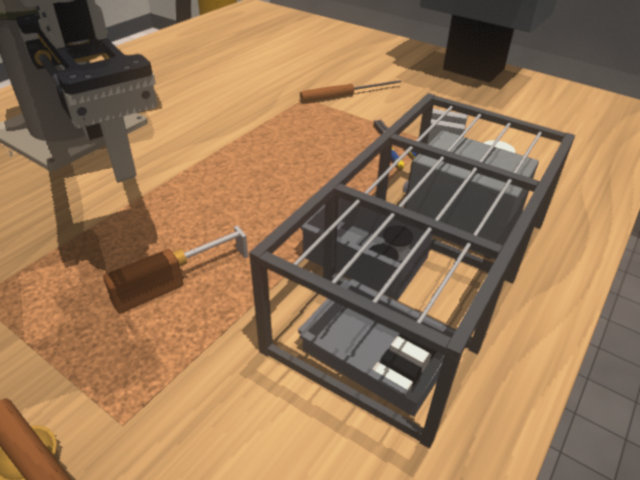

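View pics/side13.png

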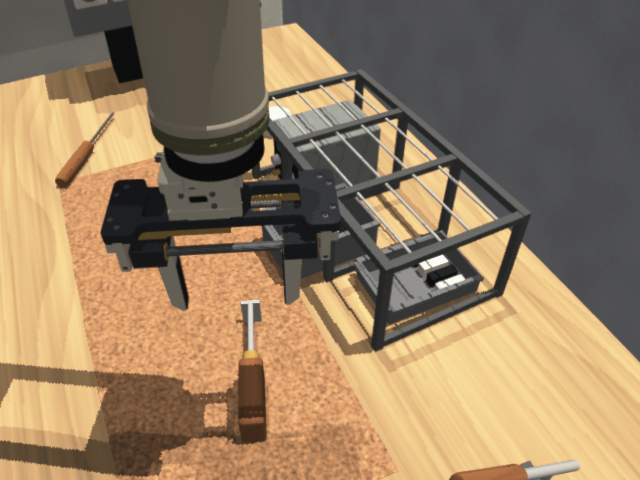

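View pics/wrist13.png

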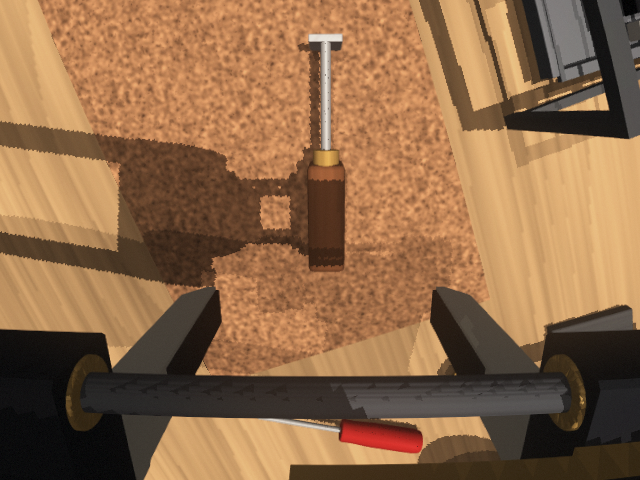

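Run:
```python
from h import *
import pickle
a=pickle.load(open("scene13.pkl","rb"));b=pickle.load(open("side13.pkl","rb"))
X,r=tri([ray(a,325.2,202.5),ray(b,274.3,231.9)]);print("lip",X,r)
q=[.6355,.0356,.045];c,s=np.cos(q[2]),np.sin(q[2]);print(c*(X[0]-q[0])+s*(X[1]-q[1]))
print("tray",tri([ray(a,378.7,350.1),ray(b,416.6,280.1)]))
st=robot.read_state();print(st["t"],st["dq"])
robot.close_job()
```

```text
lip [0.58584918 0.03172238 0.06245262] [np.float64(0.002577685700675596), np.float64(0.0025776857006756596)]
-0.04977499472220971
tray (array([ 0.75897383, -0.09961217,  0.0054094 ]), [np.float64(0.000788238998283733), np.float64(0.0007882389982837111)])
22.15 [-1.89331802e-03 -1.52976975e-05 -1.96808846e-03 -2.56927445e-03
 -2.14871534e-04 -5.96431783e-04]
the job is handed in; nothing more can be done
```

The job is done and handed in at about 22 s of the 54 s allowed. I gripped the hook by its handle, reached in under the wire top and lowered the blade behind the tote's front wall. I dragged the tote out with the hook alone, then unhooked and stood the hook back on its handle near where it started.

- **Tote:** two views put the lip about 50 mm out in front of the rack, at a height of 62 mm, so the tote is flat. The views disagree by about 2.6 mm. The blade's position at the end of the pull gave a similar 46 to 50 mm.
- **Hook:** the last pictures show it upright on its handle, with its blade roughly 60 mm clear of the tote.
- **Tray:** it looks unmoved in the pictures. The network's points for it shifted by about 3 to 5 mm between the first and last look, about what I'd expect from its noise.
- **Forces:** every reading I took stayed low, the highest about 11 N at the wrist, when the hook touched down.
- **First grasp failed:** I lifted before the fingers had finished closing, and they shut on nothing above the handle. The hook had not moved, so I reopened, lowered again and took it properly.

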